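Set out the condiment station from the stack

TASK

The condiment refills stand stacked on the counter: a shaker on a round tin on a white square box on a brown oblong box. Take the stack apart from the top, one thing at a time, and set each down flat in the recess of the wooden holder made for it: the shaker in the small round one, the tin in the larger round one, the square box in the square one, the oblong box in the oblong one. Keep all of them upright and leave the yoghurt tub and the tape roll where they are.

Things in the scene. Friction and masses are not known exactly. Their poses are not given: they have to be found in the camera images.
- shaker: clear glass shaker with a domed grey cap, round, 90 mm high, foot 36 mm across, widest (43 mm) 30 mm above its underside, narrowing to about 32 mm at 65 mm, the cap above that 34 mm across; top of the stack; origin: underside centre, z up; about 0.1 kg
- round_tin: flat-topped round bare metal tin, 58 mm across, 50 mm high, lid fixed; third from the bottom, under the shaker; origin: underside centre, z up; about 0.15 kg
- square_box: white plastic square box, 62 x 62 mm, 50 mm high, lid fixed; second from the bottom, under the tin, turned up to 0.25 rad against the oblong box; origin: underside centre, x and y square to its sides, z up; about 0.2 kg
- oblong_box: brown card oblong box, 116 mm along its x by 64 mm along its y, 50 mm high, lid fixed; the bottom of the stack, standing on the counter; origin: underside centre, z up; about 0.25 kg
- shaker_holder: small round holder, recess 58 mm across, 68 mm over the rim; fixed to the counter, pale wood; rim 11 mm high above the counter, 5 mm thick; recess floor grey, 3 mm above the counter; origin: underside centre, at counter level, z up
- tin_holder: larger round holder, recess 72 mm across, 82 mm over the rim; fixed to the counter, pale wood; rim 11 mm high above the counter, 5 mm thick; recess floor grey, 3 mm above the counter; origin: underside centre, at counter level, z up
- square_holder: square holder, recess 76 x 76 mm along its x and y, 86 mm over the rim; fixed to the counter, pale wood; rim 11 mm high above the counter, 5 mm thick; recess floor grey, 3 mm above the counter; origin: underside centre, at counter level, z up
- oblong_holder: oblong holder, recess 130 mm along its x by 78 mm along its y, 140 x 88 mm over the rim; fixed to the counter, pale wood; rim 11 mm high above the counter, 5 mm thick; recess floor grey, 3 mm above the counter; origin: underside centre, at counter level, z up
- tub: bystander: white yoghurt tub with a printed side, 72 mm across, 71 mm high, loose; not to be disturbed; origin: underside centre
- tape_roll: bystander: roll of brown tape lying flat, 104 mm across, 25 mm high, loose; not to be disturbed; origin: underside centre

How it is judged:
On the way, in this order (a step that is already met when the one before it is completed fails the run):
1. the shaker sits in its holder (horizontal distance between shaker and shaker_holder below 0.012 m and z of shaker in the frame of shaker_holder between -0.001 and 0.007 m and angle between shaker's own z axis and vertical below 0.08 rad), for 0.2 s.
2. the round tin sits in its holder (horizontal distance between round_tin and tin_holder below 0.012 m and z of round_tin in the frame of tin_holder between -0.001 and 0.007 m and angle between round_tin's own z axis and vertical below 0.08 rad), for 0.2 s.
3. the square box sits in its holder (horizontal distance between square_box and square_holder below 0.012 m and z of square_box in the frame of square_holder between -0.001 and 0.007 m and angle between square_box's own z axis and vertical below 0.08 rad), for 0.2 s.
4. the oblong box sits in its holder (horizontal distance between oblong_box and oblong_holder below 0.012 m and z of oblong_box in the frame of oblong_holder between -0.001 and 0.007 m and angle between oblong_box's own z axis and vertical below 0.08 rad), for 0.2 s.
At the end, for the whole second after the job is handed in: The shaker, the round tin, the square box and the oblong box each stand upright (within 0.08 rad), at rest, on the recess floor (within 4 mm) of their own holders, centres within 12 mm (all of step 1 and all of step 2 and all of step 3 and all of step 4 and linear speed of each of shaker, round_tin, square_box, oblong_box below 0.02 m/s); the robot touches nothing.
It fails at once if one of the stacked things is tipped over (more than 0.6 rad) (angle between any of shaker, round_tin, square_box, oblong_box's own z axis and vertical above 0.6 rad).
It fails at once if the yoghurt tub or the tape roll is shifted more than 30 mm (distance of any of tub, tape_roll from where it was at the start of the episode above 0.03 m).
It also fails if it takes over 104 s, if anything falls off the work surface, if the arm or the gripper's body presses on something with over 40 N, if the wrist force passes 120 N, or if a joint passes its speed limit or range.

ROBOT

A 6-joint arm with a two-finger parallel gripper is mounted at the origin on a cart in front of the work surface, level with it; the furniture and walls round the work are solid. World frame = base frame: x ahead of the robot, y to its left, z up, the work surface at z = 0. Lengths are in m, angles in rad, forces in N, time in s.
With the tool pointing down it reaches from about 0.3 to 0.875 m from the base axis. Payload 6.4 kg.
Tool frame: the origin (TCP) lies midway between the tips of the shut fingers; the grasp point (between the pads) lies 19 mm behind it (grasp_offset is the distance from the TCP to the grasp point, in m); z points along the fingers, y is the line along which they close (so a half turn about z gives the same grasp; the last joint's range is limited). The gripper opens to 85 mm and grips with 20 to 120 N. Pads are 22 mm wide; open, the fingers measure 114 mm over their backs; the gripper's body (76 mm by 85 mm) begins 54 mm behind the grasp point. The pads swing forward as they close: fully open they stand 13 mm farther back than shut.
Start: joints at [1.033, 0.181, 1.607, -0, 1.354, -0.206], TCP at [0.187, 0.544, 0.231] pointing down, gripper open.
Joint ranges: [-2.99, 2.99], [-0.89, 2.07], [0.3, 2.58], [-1.14, 4.28], [0, 2.63], [-3.12, 3.12]. Speed limits (rad/s): [2.57, 2.57, 3.01, 3.14, 3.14, 3.14].

INTERFACE

Orientations are given as a unit quaternion [w, x, y, z].
In Python, from bench import * gives the robot as it stands. The module is installed in compiled form; this text tells all that it offers.
- The arm moves only by the tool servo_tool, never from a script. Its argument "commands" is text: rows parted by semicolons, each of 7 numbers parted by spaces: the turn, a rotation vector about the tool's x, y, z in rad, then the shift along the tool's x, y, z in mm, then the opening, from 0 (shut) to 1 (fully open). In form: wx wy wz dx dy dz claw; .... A call has 1 to 5 rows; each row shifts and turns the commanded pose from where the row before left it, along the tool's axes as they then stand; what a row does not reach is not made up. A row lasts 1/8 s, in which the tool goes at most 62.5 mm and 10.7 degrees, less where a joint would pass 70% of its speed; a pose out of reach is approached as far as the arm can. A call with a gripper value outside its range is refused whole. The fingers move at their own pace and stop on an object; the grip force is fixed at half the most. Time passes only in rows, so rows that do not move let the fingers close. It gives the time, the measured TCP pose, the force, the opening and the grip force at its end, in the units of the state.
- get_obs(): the state, without advancing time (a new reading comes with each control period).
- camera(name): name is "scene" or "top" or "wrist"; returns the picture (384x512x3 uint8, blue, green, red); there is no depth.
- calibration(name): a dict with "fx", "fy", "cx", "cy" (pixels), "R" (3x3) and "t" (3): a world point X has camera coordinates R X + t. Camera axes: x right, y down, z forward; pixel columns grow to the right and rows downward; lengths in m; the calibration is good to about 2 mm. A picture is of the moment at which its call begins: read the wrist's pose just before it. calibration takes no time and is no camera call; for the wrist camera it gives the pose at the moment of the call.
- hand_in(): hands the job in; it is judged then, once.
The state is a dict: "time_s": time; "q": joint angles; "dq": joint speeds; "joint_efforts": joint torques, N m; "eef_pos": TCP position; "eef_rot": TCP orientation; "wrist_force": force on the tool from outside, world axes, zero at the start; "torque": the same for the moment, N m; "opening": opening from 0.0 (shut) to 1.0 (fully open); "grasp_force": force on a finger pad.
Only numpy, scipy, OpenCV 4.12 (cv2) and the standard library are available. Lean on these libraries where they do the work, as an engineer would, in place of code of your own. Each camera call takes 0.05 s, during which the arm holds its last target. There are 200 camera calls.

## Working session

There is one attempt and no reset: what is moved stays moved. The work goes in short steps, Python scripts to look and compute and a tool call to move; the robot and the scene stay as the last step left them, time stands still between calls to the robot, and variables do not carry over. Pictures are saved under pics/ and viewed, at most 14 in all, crops included, and the job is handed in when it is done.

Besides the shell and the picture viewer there is one more tool, called after ">>>" as name(argument=value, ...) on one line, values as JSON. servo_tool: Moves the arm, as the interface text tells. Its arguments: {"type":"object","properties":{"commands":{"type":"string"}},"required":["commands"]}

```bash
mkdir -p pics
python3 - <<'E'
from bench import *
import cv2,numpy as np
o=get_obs();print({k:np.round(v,3) for k,v in o.items()})
for n in("top","scene"):
    cv2.imwrite(f"pics/{n}0.png",camera(n))
    c=calibration(n);print(n,{k:np.round(v,3).tolist() for k,v in c.items()})
E
```

```text
{'time_s': np.float64(0.0), 'q': array([ 1.033,  0.182,  1.608, -0.   ,  1.354, -0.206]), 'dq': array([-0.002,  0.001, -0.001,  0.001, -0.001, -0.   ]), 'joint_efforts': array([-1.0000e-03, -4.4488e+01, -3.5134e+01, -1.0000e-03,  9.0000e-03,
       -0.0000e+00]), 'eef_pos': array([0.187, 0.543, 0.23 ]), 'eef_rot': array([-0.   ,  0.165,  0.986, -0.001]), 'wrist_force': array([0.057, 0.482, 0.192]), 'torque': array([ 0.003, -0.026,  0.063]), 'grasp_force': np.float64(0.0), 'opening': np.float64(0.997)}
top {'fx': 363.313, 'fy': 363.313, 'cx': 261.718, 'cy': 192.105, 'R': [[0.008, -1.0, 0.006], [-0.998, -0.008, -0.065], [0.065, -0.005, -0.998]], 't': [0.012, 0.553, 1.062]}
scene {'fx': 430.792, 'fy': 430.792, 'cx': 261.093, 'cy': 187.474, 'R': [[0.634, -0.773, -0.0], [-0.427, -0.35, -0.834], [0.645, 0.529, -0.552]], 't': [-0.319, 0.331, 0.857]}
```

View pics/top0.png

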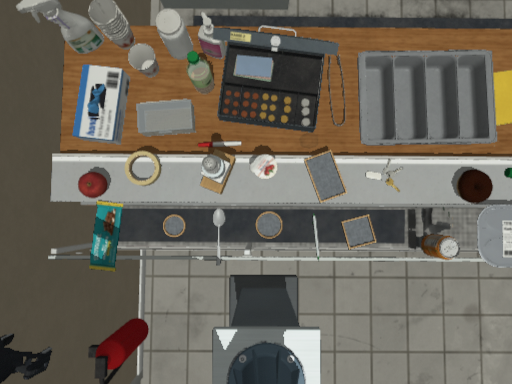

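View pics/scene0.png

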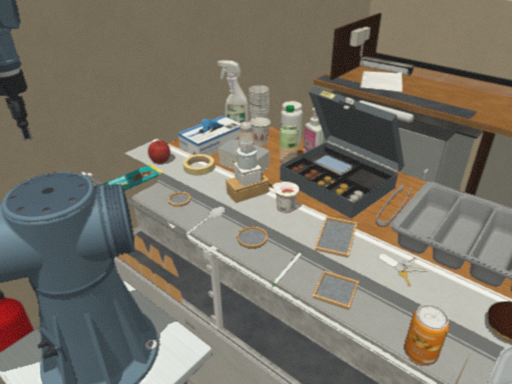

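Top view: shaker holder about (174,225), tin holder (269,224), square holder (359,232), oblong holder (325,176), stack (215,170), tub (264,167), tape (142,168). I'll write helpers and enlarge the region.

```bash
cat > h.py <<'E'
from bench import *
import cv2,numpy as np
from scipy.spatial.transform import Rotation as Ro
def unproj(c,u,v,z):
    R=np.array(c["R"]);t=np.array(c["t"]);d=R.T@np.array([(u-c["cx"])/c["fx"],(v-c["cy"])/c["fy"],1]);o=-R.T@t
    return o+d*(z-o[2])/d[2]
def proj(c,X):
    p=np.array(c["R"])@np.asarray(X,float)+c["t"];return np.array([c["fx"]*p[0]/p[2]+c["cx"],c["fy"]*p[1]/p[2]+c["cy"]])
def tool():
    o=get_obs();q=o["eef_rot"];return np.array(o["eef_pos"]),Ro.from_quat([q[1],q[2],q[3],q[0]])
def go(X,yaw=None):
    "shift in tool axes (mm) to reach X; yaw = wanted direction of tool y (mod pi)"
    p,r=tool();y=r.as_matrix()[:,1];z=r.as_matrix()[:,2]
    print("p",p.round(4),"toolyaw",round(np.arctan2(y[1],y[0]),3),"z",z.round(3),"shift mm",(r.inv().apply(np.array(X)-p)*1000).round(1))
    if yaw is not None:
        d=(yaw-np.arctan2(y[1],y[0])+np.pi/2)%np.pi-np.pi/2;print("wz (tool)",round(-d,3),"(alt",round(-d+np.pi,3),round(-d-np.pi,3),") q6",round(get_obs()["q"][5],3))
E
python3 - <<'E'
from h import *
c=calibration("top");im=cv2.imread("pics/top0.png")
for n,u,v,z in[("sh",174,225,.011),("tin",269,224,.011),("sq",359,232,.011),("ob",325,176,.011),("stackbox top",218,172,.05),("shaker",209,163,.24),("tub",264,167,.07),("tape",142,168,.025)]:print(n,unproj(c,u,v,z).round(3))
cv2.imwrite("pics/c1.png",cv2.resize(im[140:260,120:390],None,fx=2.9,fy=2.9,interpolation=cv2.INTER_CUBIC))
s=cv2.imread("pics/scene0.png");cv2.imwrite("pics/c2.png",cv2.resize(s[115:215,200:320],None,fx=5,fy=5,interpolation=cv2.INTER_CUBIC))
E
```

```text
sh [0.453 0.277 0.011]
tin [ 0.458 -0.006  0.011]
sq [ 0.436 -0.274  0.011]
ob [ 0.603 -0.173  0.011]
stackbox top [0.608 0.144 0.05 ]
shaker [0.606 0.144 0.24 ]
tub [0.621 0.011 0.07 ]
tape [0.621 0.372 0.025]
```

View pics/c1.png

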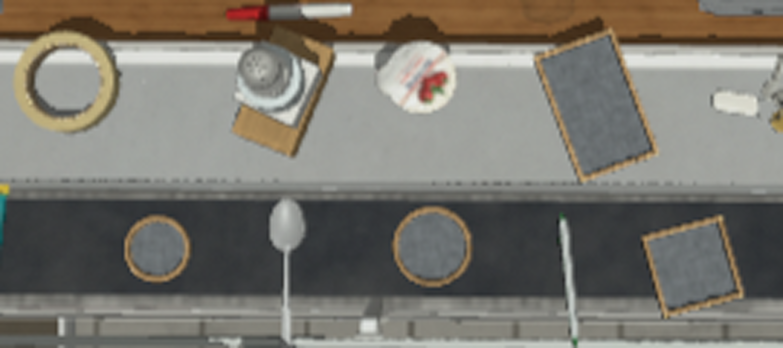

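View pics/c2.png

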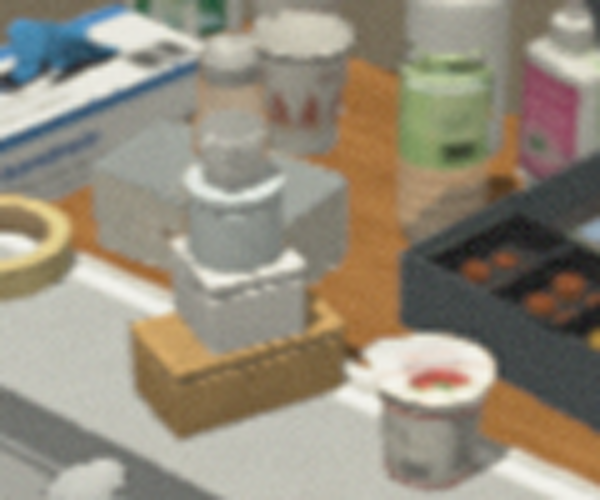

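>>> servo_tool(commands="0 0 0 0 0 -60 1;0 0 0 -30 -14 -40 1;0 0 0 -50 -23 0 1;0 0 0 -50 -23 0 1;0 0 0 -50 -23 0 1")

```text
time_s: 0.72
eef_pos: [0.3312, 0.4052, 0.331]
eef_rot: [-0.0, 0.165, 0.986, -0.0]
wrist_force: [-0.1, 0.1, -0.2]
opening: 1.002
grasp_force: 0.0
```

>>> servo_tool(commands="0 0 0 -50 -23 0 1;0 0 0 -50 -23 0 1;0 0 0 -50 -23 0 1;0 0 0 -50 -23 0 1;0 0 0 -50 -23 0 1")

```text
time_s: 1.35
eef_pos: [0.5302, 0.2149, 0.3309]
eef_rot: [-0.0, 0.165, 0.986, -0.0]
wrist_force: [0.4, -0.2, 0.9]
opening: 0.998
grasp_force: 0.0
```

>>> servo_tool(commands="0 0 0 -48 -21 0 1;0 0 0 -30 -15 0 1;0 0 0 -18 -7 0 1;0 0 0 0 0 0 1;0 0 0 0 0 0 1")

```text
time_s: 1.98
eef_pos: [0.6053, 0.1456, 0.3312]
eef_rot: [-0.0, 0.165, 0.986, 0.0]
wrist_force: [-0.5, -0.2, -0.7]
opening: 0.994
grasp_force: 0.0
```

Run:
```python
from h import *
go([.606,.144,.33],1.21);c=calibration("wrist");im=camera("wrist");cv2.imwrite("pics/w1.png",im)
print({k:np.round(v,3).tolist() for k,v in c.items()},get_obs()["time_s"])
for X in([.606,.144,.24],[.606,.144,.15],[.606,.144,.1],[.606,.144,.05]):print(proj(c,X))
```

```text
p [0.6053 0.1456 0.3312] toolyaw 1.24 z [-0.001  0.    -1.   ] shift mm [-1.2 -1.3  1.2]
wz (tool) 0.03 (alt 3.172 -3.111 ) q6 -1.195
{'fx': 296.057, 'fy': 296.057, 'cx': 256.478, 'cy': 191.121, 'R': [[0.324, 0.946, 0.001], [0.911, -0.313, 0.27], [0.255, -0.087, -0.963]], 't': [-0.334, -0.568, 0.332]} 2.025
[254.75427624 195.94031395]
[255.12541326 172.86681868]
[255.25800851 164.62340492]
[255.36062157 158.24397639]
```

View pics/w1.png

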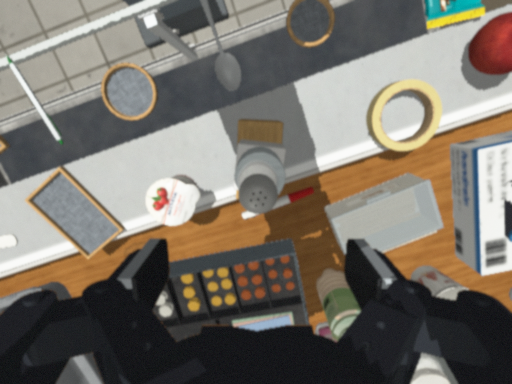

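Wrist view: shaker cap centre about (259,192), oblong box front top at (261,132), tin holder (129,91), shaker holder (310,20), oblong holder (75,212).

Run:
```python
from h import *
c=calibration("wrist");im=cv2.imread("pics/w1.png")
for n,u,v,z in[("cap",259,192,.235),("tin",129.5,91.5,.011),("sh",310.5,20.5,.011),("ob",75,212,.011),("boxcorner",238.5,120.5,.05),("boxcorner2",282,122,.05)]:print(n,unproj(c,u,v,z).round(4))
t=calibration("top")
for n,u,v,z in[("cap",210,164.1,.238),("sh",174.1,225.9,.011),("tin",269,224.8,.011),("sq",359.1,232.0,.011),("ob",325.9,176.2,.011)]:print(n,unproj(t,u,v,z).round(4))
cv2.imwrite("pics/c3.png",cv2.resize(im[100:240,140:340],None,fx=4,fy=4,interpolation=cv2.INTER_CUBIC))
X=unproj(c,259,192,.235);go([X[0],X[1],.203])
```

```text
cap [0.6053 0.1481 0.235 ]
tin [ 0.4576 -0.002   0.011 ]
sh [0.454  0.2776 0.011 ]
ob [ 0.6001 -0.169   0.011 ]
boxcorner [0.5485 0.1391 0.05  ]
boxcorner2 [0.57   0.1957 0.05  ]
cap [0.6038 0.1414 0.238 ]
sh [0.4503 0.2762 0.011 ]
tin [ 0.4557 -0.0057  0.011 ]
sq [ 0.4364 -0.2739  0.011 ]
ob [ 0.6024 -0.1757  0.011 ]
p [0.6053 0.1458 0.3314] toolyaw 1.241 z [-0.  0. -1.] shift mm [  0.6   2.2 128.4]
```

View pics/c3.png

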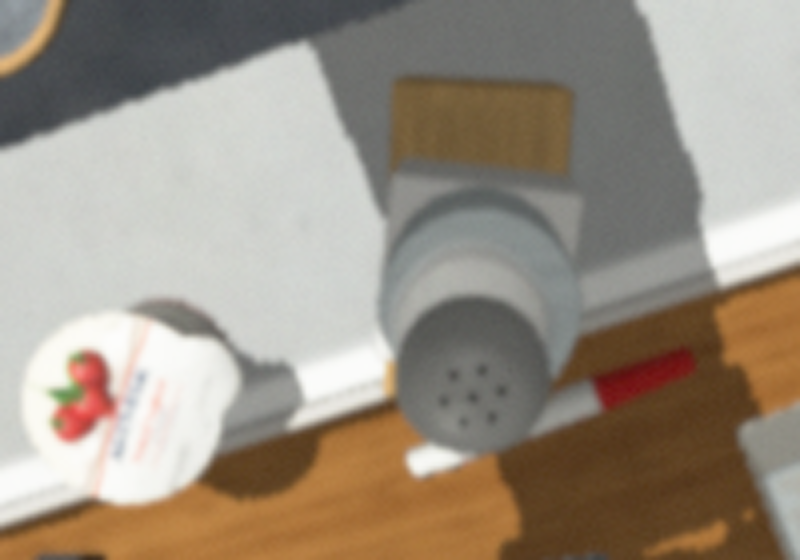

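Run:
```python
from h import *
c=calibration("wrist")
X=unproj(c,258.75,193,.224);print(X);go([X[0],X[1],.203])
print(unproj(c,260.3,171,.15))
```

```text
[0.60912815 0.14668645 0.224     ]
p [0.6053 0.1458 0.3314] toolyaw 1.241 z [-0.  0. -1.] shift mm [ -3.4   2.1 128.4]
[0.6059266  0.15025691 0.15      ]
```

>>> servo_tool(commands="0 0 0 -1 2 40 1;0 0 0 0 0 40 1;0 0 0 0 0 28 1;0 0 0 0 0 20 1;0 0 0 0 0 0 1")

```text
time_s: 2.65
eef_pos: [0.6065, 0.1467, 0.202]
eef_rot: [-0.001, 0.165, 0.986, -0.0]
wrist_force: [0.3, 0.5, -0.9]
opening: 0.997
grasp_force: 0.0
```

>>> servo_tool(commands="0 0 0 0 0 0 0.3;0 0 0 0 0 0 0.3;0 0 0 0 0 0 0;0 0 0 0 0 0 0;0 0 0 0 0 0 0")

```text
time_s: 3.28
eef_pos: [0.6086, 0.1459, 0.2048]
eef_rot: [0.001, 0.165, 0.986, 0.0]
wrist_force: [0.1, -0.5, 6.4]
opening: 0.371
grasp_force: 60.3
```

>>> servo_tool(commands="0 0 0 0 0 0 0;0 0 0 0 0 -10 0;0 0 0 0 0 -20 0;0 0 0 0 0 -20 0;0 0 0 0 0 0 0")

```text
time_s: 3.9
eef_pos: [0.6092, 0.1461, 0.2566]
eef_rot: [0.003, 0.165, 0.986, 0.001]
wrist_force: [1.2, -0.2, -1.0]
opening: 0.371
grasp_force: 59.7
```

Run:
```python
from h import *
c=calibration("wrist");im=camera("wrist");cv2.imwrite("pics/w2.png",im)
go([.453,.277,.25])
print({k:np.round(v,3).tolist() for k,v in c.items()},get_obs()["time_s"],get_obs()["opening"])
```

```text
p [0.6084 0.1461 0.2549] toolyaw 1.239 z [ 0.003  0.    -1.   ] shift mm [189.6  73.1   4.5]
{'fx': 296.057, 'fy': 296.057, 'cx': 256.478, 'cy': 191.121, 'R': [[0.325, 0.946, 0.003], [0.909, -0.314, 0.275], [0.261, -0.087, -0.961]], 't': [-0.337, -0.551, 0.255]} 3.95 0.37245047179909263
```

View pics/w2.png

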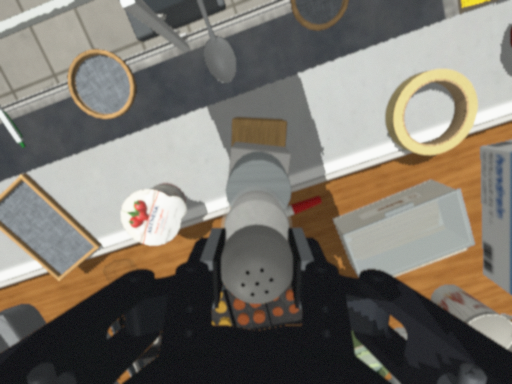

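The shaker hangs upright in the grip, cap at (258,264); the tin is left at about (259,175). Tin holder at (101,84), oblong holder around (45,226). Next I'll move to the front of its holder, and detect the rim by colour.

```bash
cat >> h.py <<'E'
def rim(c,im,X,half,show=False):
    "centre (world) and angle of holder rim near X by colour; half = search radius m"
    hsv=cv2.cvtColor(im,cv2.COLOR_BGR2HSV);m=cv2.inRange(hsv,(8,70,90),(25,190,255))
    u,v=np.nonzero(m)[::-1];P=np.array([unproj(c,a,b,.011)[:2] for a,b in zip(u,v)])
    P=P[np.linalg.norm(P-X[:2],axis=1)<half].astype(np.float32)
    if len(P)<20:return print("few",len(P))
    (a,b),s,an=cv2.minAreaRect(P*1000);print("rect",len(P),np.round([a,b],1),np.round(s,1),"deg",round(an,1))
    A=np.c_[2*P*1000,np.ones(len(P))];k=np.linalg.lstsq(A,((P*1000)**2).sum(1),rcond=None)[0];print("circle",k[:2].round(1),"r",round(float(np.sqrt(k[2]+k[:2]@k[:2])),1))
E
python3 - <<'E'
from h import *
c=calibration("wrist");im=cv2.imread("pics/w2.png")
print("tin");rim(c,im,np.array([.457,-.003]),.06)
print("top");t=calibration("top");it=cv2.imread("pics/top0.png")
for X,h in(([.452,.277],.05),([.457,-.003],.06),([.436,-.274],.08),([.601,-.173],.095)):rim(t,it,np.array(X),h)
p,r=tool();X=p+np.array([0,0,.025]);print(proj(c,X), r.inv().apply(unproj(c,258,264,.28)-p))
go([.41,.28,.17])
E
```

```text
tin
rect 1089 [456.7  -3.1] [81.5 80.8] deg 61.1
circle [456.7  -2.6] r 37.8
top
rect 147 [453.  276.6] [65.1 65.5] deg 0.4
circle [452.1 277. ] r 31.2
rect 168 [456.7  -4.2] [79.8 79.9] deg 45.4
circle [456.6  -4.5] r 38.2
rect 212 [ 438.5 -272.3] [87.5 87. ] deg 15.4
circle [ 438.7 -271.9] r 46.9
rect 361 [ 619.6 -184. ] [161.9 117.8] deg 20.5
circle [ 613.6 -176.3] r 68.3
[256.52076947 268.74956433] [ 0.00233107  0.00067367 -0.02510017]
p [0.6084 0.1461 0.2549] toolyaw 1.239 z [ 0.003  0.    -1.   ] shift mm [231.4  61.9  84.4]
```

>>> servo_tool(commands="0 0 0 50 19 0 0;0 0 0 50 19 0 0;0 0 0 50 19 30 0;0 0 0 40 16 50 0;0 0 0 0 0 50 0")

```text
time_s: 4.58
eef_pos: [0.4509, 0.2772, 0.1246]
eef_rot: [-0.0, 0.163, 0.987, 0.0]
wrist_force: [1.5, -0.7, -2.1]
opening: 0.375
grasp_force: 59.7
```

>>> servo_tool(commands="0 0 0 0 0 30 0;0 0 0 0 0 10 0;0 0 0 0 0 0 0;0 0 0 0 0 0 0")

```text
time_s: 5.08
eef_pos: [0.4548, 0.2757, 0.0874]
eef_rot: [0.001, 0.165, 0.986, 0.001]
wrist_force: [0.1, -0.9, -0.7]
opening: 0.373
grasp_force: 59.7
```

Run:
```python
from h import *
c=calibration("wrist");im=camera("wrist");cv2.imwrite("pics/w3.png",im)
go([.4525,.2768,.058]);rim(c,im,np.array([.4525,.2768]),.05)
```

```text
p [0.4549 0.2757 0.0875] toolyaw 1.239 z [ 0.003  0.001 -1.   ] shift mm [ 2.6  0.2 29.5]
rect 1300 [443.9 281.4] [66.  51.2] deg 67.4
circle [450.6 278.5] r 30.2
```

View pics/w3.png

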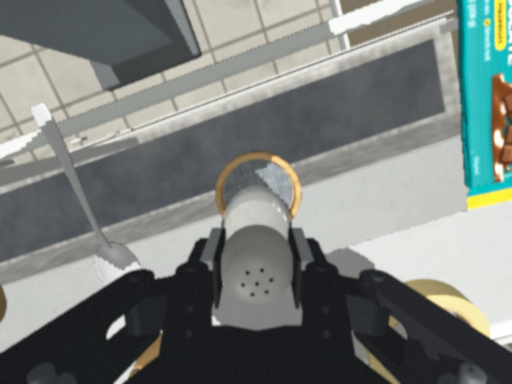

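The shaker hangs over its holder (rim centred about (258,195)); a 3 mm correction, then lower.

>>> servo_tool(commands="0 0 0 3 1 10 0;0 0 0 0 0 10 0;0 0 0 0 0 6 0;0 0 0 0 0 3 0;0 0 0 0 0 0 0")

```text
time_s: 5.75
eef_pos: [0.451, 0.2772, 0.0578]
eef_rot: [-0.0, 0.165, 0.986, -0.0]
wrist_force: [-5.2, -3.0, 10.7]
opening: 0.37
grasp_force: 61.3
```

Run:
```python
from h import *
go([.4525,.2768,.058]);print(get_obs()["wrist_force"])
```

```text
p [0.451  0.2772 0.0578] toolyaw 1.239 z [-0.001 -0.001 -1.   ] shift mm [-1.6  0.1 -0.2]
[-5.18115788 -2.99415867 10.67342512]
```

>>> servo_tool(commands="0 0 0 0 0 0 1;0 0 0 0 0 0 1;0 0 0 0 0 -5 1;0 0 0 0 0 -30 1;0 0 0 0 0 -50 1")

```text
time_s: 6.38
eef_pos: [0.4496, 0.2768, 0.1413]
eef_rot: [-0.002, 0.165, 0.986, -0.001]
wrist_force: [1.3, 0.0, -0.4]
opening: 1.0
grasp_force: 0.0
```

>>> servo_tool(commands="0 0 0 0 0 -50 1;0 0 0 -40 -17 -50 1;0 0 0 -50 -19 0 1;0 0 0 -50 -19 0 1;0 0 0 -30 -10 0 1")

```text
time_s: 7.0
eef_pos: [0.5905, 0.1602, 0.2395]
eef_rot: [0.0, 0.166, 0.986, -0.0]
wrist_force: [-0.8, 1.0, 0.2]
opening: 1.002
grasp_force: 0.0
```

>>> servo_tool(commands="0 0 0 -10 0 0 1;0 0 0 0 0 0 1;0 0 0 0 0 0 1")

```text
time_s: 7.38
eef_pos: [0.5973, 0.16, 0.2391]
eef_rot: [-0.0, 0.165, 0.986, 0.0]
wrist_force: [0.3, -0.2, -0.2]
opening: 1.0
grasp_force: 0.0
```

Run:
```python
from h import *
c=calibration("wrist");im=camera("wrist");cv2.imwrite("pics/w4.png",im[60:360,100:420]);cv2.imwrite("pics/w4f.png",im)
go([.607,.148,.118],1.21);print(get_obs()["time_s"]);rim(c,im,np.array([.4525,.2768]),.05)
t=camera("top");cv2.imwrite("pics/top1.png",t)
for X,h in(([.452,.277],.05),([.457,-.003],.06),([.436,-.274],.08)):rim(calibration("top"),t,np.array(X),h)
```

```text
p [0.5973 0.16   0.2392] toolyaw 1.24 z [-0.  0. -1.] shift mm [-13.1  -8.2 121.2]
wz (tool) 0.03 (alt 3.172 -3.111 ) q6 -1.171
7.425
rect 587 [465.3 273.3] [65.6 42. ] deg 71.1
circle [454.2 276.3] r 30.3
few 16
rect 171 [456.7  -4.2] [79.8 79.9] deg 45.4
circle [456.6  -4.4] r 38.2
rect 214 [ 438.6 -272.4] [87.5 86.7] deg 15.4
circle [ 438.8 -272. ] r 47.0
```

View pics/w4f.png

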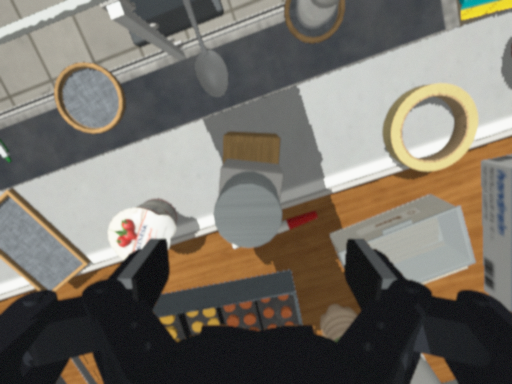

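Shaker stands in its holder at (318,10); tin top centred about (248,210), oblong box front edge at (224..280,133).

Run:
```python
from h import *
c=calibration("wrist");print(unproj(c,248,210,.15));X=unproj(c,248,210,.15);go([X[0],X[1],.117])
print(1000*np.linalg.norm(unproj(c,214,210,.15)-unproj(c,282,210,.15)))
im=cv2.imread("pics/w4f.png");cv2.imwrite("pics/c4.png",cv2.resize(im[115:260,190:310],None,fx=4,fy=4,interpolation=cv2.INTER_CUBIC))
```

```text
[0.60721567 0.14933674 0.15      ]
p [0.5974 0.1599 0.2393] toolyaw 1.24 z [-0.  0. -1.] shift mm [-12.7  -6.9 122.3]
56.06351491512891
```

View pics/c4.png

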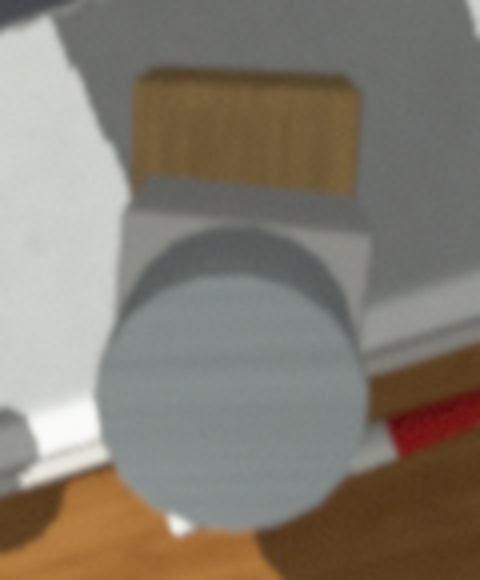

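>>> servo_tool(commands="0 0 0 -16 -6 30 1;0 0 0 0 0 40 1;0 0 0 0 0 35 1;0 0 0 0 0 18 1;0 0 0 0 0 0 1")

```text
time_s: 8.1
eef_pos: [0.6104, 0.1485, 0.1151]
eef_rot: [-0.001, 0.165, 0.986, -0.0]
wrist_force: [0.6, 0.5, -0.1]
opening: 0.999
grasp_force: 0.0
```

>>> servo_tool(commands="0 0 0 0 0 0 0.5;0 0 0 0 0 0 0;0 0 0 0 0 0 0;0 0 0 0 0 0 0;0 0 0 0 0 0 0")

```text
time_s: 8.72
eef_pos: [0.6131, 0.1481, 0.1187]
eef_rot: [0.002, 0.165, 0.986, 0.0]
wrist_force: [0.6, -1.4, 5.7]
opening: 0.663
grasp_force: 64.5
```

Run:
```python
from h import *
go([.4567,-.0035,.2])
```

```text
p [0.6131 0.1481 0.1187] toolyaw 1.239 z [ 0.004  0.    -1.   ] shift mm [  98.2 -194.1  -82. ]
```

>>> servo_tool(commands="0 0 0 0 0 -15 0;0 0 0 0 0 -45 0;0 0 0 20 -40 -20 0;0 0 0 24 -48 0 0;0 0 0 24 -48 0 0")

```text
time_s: 9.35
eef_pos: [0.5019, 0.0407, 0.1973]
eef_rot: [0.001, 0.165, 0.986, -0.0]
wrist_force: [-1.1, -0.5, -1.3]
opening: 0.655
grasp_force: 64.5
```

>>> servo_tool(commands="0 0 0 20 -40 0 0;0 0 0 10 -18 40 0;0 0 0 0 0 50 0;0 0 0 0 0 20 0;0 0 0 0 0 0 0")

```text
time_s: 9.98
eef_pos: [0.4543, -0.0032, 0.0853]
eef_rot: [-0.002, 0.165, 0.986, 0.0]
wrist_force: [0.1, -0.1, -1.7]
opening: 0.659
grasp_force: 64.6
```

Run:
```python
from h import *
c=calibration("wrist");im=camera("wrist");cv2.imwrite("pics/w5.png",im)
go([.4567,-.0035,.0217]);rim(c,im,np.array([.4567,-.0035]),.055)
```

```text
p [ 0.4556 -0.0034  0.0866] toolyaw 1.239 z [-0.  0. -1.] shift mm [-1.1  0.3 64.9]
rect 1416 [ 4.409e+02 -3.000e-01] [79.9 50.8] deg 72.8
circle [454.9  -4.5] r 37.2
```

View pics/w5.png

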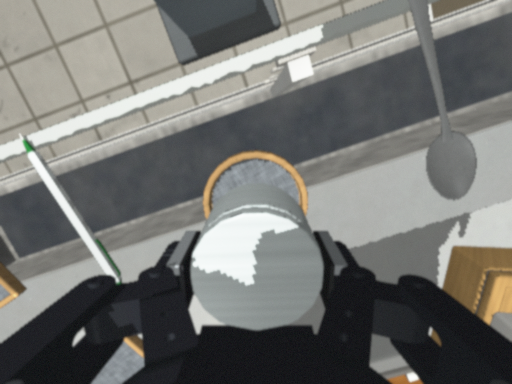

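The tin hangs level over its holder, top centred about (257,270), rim arc centred at u≈256.

Run:
```python
from h import *
c=calibration("wrist");print(unproj(c,257,270,.118))
```

```text
[ 0.45269072 -0.00223376  0.118     ]
```

>>> servo_tool(commands="0 0 0 0 0 30 0;0 0 0 0 0 20 0;0 0 0 0 0 7 0;0 0 0 0 0 0 0")

```text
time_s: 10.52
eef_pos: [0.4564, -0.0036, 0.03]
eef_rot: [0.001, 0.165, 0.986, -0.0]
wrist_force: [0.3, -0.3, -1.0]
opening: 0.661
grasp_force: 64.6
```

>>> servo_tool(commands="0 0 0 -1 0 5 0;0 0 0 0 0 4 0;0 0 0 0 0 0 0;0 0 0 0 0 0 0")

```text
time_s: 11.02
eef_pos: [0.4575, -0.004, 0.0216]
eef_rot: [0.001, 0.165, 0.986, -0.0]
wrist_force: [-4.3, 0.1, 13.6]
opening: 0.661
grasp_force: 66.1
```

Run:
```python
from h import *
go([.4567,-.0035,.0217]);print(get_obs()["wrist_force"])
```

```text
p [ 0.4575 -0.004   0.0216] toolyaw 1.239 z [ 0.001 -0.001 -1.   ] shift mm [ 0.9  0.3 -0.1]
[-4.28980423  0.13912056 13.60288633]
```

>>> servo_tool(commands="0 0 0 0 0 0 1;0 0 0 0 0 0 1;0 0 0 0 0 -30 1;0 0 0 0 0 -50 1;0 0 0 0 0 -60 1")

```text
time_s: 11.65
eef_pos: [0.4555, -0.0036, 0.1606]
eef_rot: [-0.001, 0.165, 0.986, 0.0]
wrist_force: [2.4, -0.9, -0.2]
opening: 1.0
grasp_force: 0.0
```

>>> servo_tool(commands="0 0 0 -20 35 -40 1;0 0 0 -24 48 0 1;0 0 0 -24 48 0 1;0 0 0 -20 43 0 1;0 0 0 -5 20 0 1")

```text
time_s: 12.28
eef_pos: [0.6088, 0.1512, 0.1995]
eef_rot: [-0.0, 0.164, 0.986, 0.0]
wrist_force: [-0.4, -0.7, 0.2]
opening: 1.0
grasp_force: 0.0
```

>>> servo_tool(commands="0 0 0 0 0 0 1;0 0 0 0 0 0 1")

```text
time_s: 12.52
eef_pos: [0.607, 0.1488, 0.1997]
eef_rot: [-0.0, 0.165, 0.986, -0.0]
wrist_force: [-0.1, -0.2, 0.5]
opening: 1.002
grasp_force: 0.0
```

Run:
```python
from h import *
c=calibration("wrist");im=camera("wrist");cv2.imwrite("pics/w6.png",im);print(get_obs()["time_s"])
go([.607,.148,.067],1.13);rim(c,im,np.array([.4567,-.0035]),.055)
print(proj(c,[.607,.148,.1]))
```

```text
12.575
p [0.607  0.1485 0.1999] toolyaw 1.238 z [-0.001 -0.    -1.   ] shift mm [ -0.2  -0.5 132.9]
wz (tool) 0.108 (alt 3.25 -3.033 ) q6 -1.188
rect 914 [461.5   5.3] [61.7 80.5] deg 65.7
circle [458.   -2.8] r 37.8
[255.54904987 192.09459994]
```

View pics/w6.png

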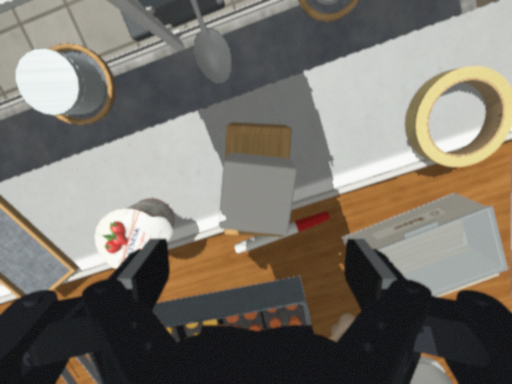

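Tin is in its holder (around (65,83)). Square top corners about (224,161), (296,168), (220,229), (292,236); oblong front edge (228,124)–(291,126), rear corner sliver near (224,235).

Run:
```python
from h import *
c=calibration("wrist")
K=[unproj(c,u,v,.1)[:2] for u,v in((224,161),(296,168),(292,236),(220,229))]
m=np.mean(K,0);print(m,[round(1000*np.linalg.norm(K[i]-K[i-1]),1) for i in range(4)],[round(np.arctan2(*(b-a)[::-1]),3) for a,b in((K[0],K[1]),(K[3],K[2]),(K[0],K[3]),(K[1],K[2]))])
go([m[0],m[1],.067],1.13)
K=[unproj(c,u,v,.05)[:2] for u,v in((228,124),(291,126))];d=K[1]-K[0];print(K,np.linalg.norm(d),np.arctan2(d[1],d[0]))
```

```text
[0.6141365  0.14759262] [np.float64(60.5), np.float64(59.8), np.float64(61.1), np.float64(63.8)] [np.float64(1.14), np.float64(1.134), np.float64(-0.42), np.float64(-0.354)]
p [0.607  0.1485 0.1999] toolyaw 1.238 z [-0.001 -0.    -1.   ] shift mm [ -7.1   1.5 132.9]
wz (tool) 0.108 (alt 3.25 -3.033 ) q6 -1.188
[array([0.5475508 , 0.14018708]), array([0.56909612, 0.19688404])] 0.060652660096121185 1.2076420254164821
```

>>> servo_tool(commands="0 0 0 -6 1 20 1;0 0 0.09 0 0 40 1;0 0 0 0 0 40 1;0 0 0 0 0 33 1;0 0 0 0 0 0 1")

```text
time_s: 13.2
eef_pos: [0.6104, 0.1474, 0.0628]
eef_rot: [-0.004, 0.21, 0.978, -0.001]
wrist_force: [0.5, -0.8, -0.0]
opening: 0.998
grasp_force: 0.0
```

>>> servo_tool(commands="0 0 0 0 0 0 0.5;0 0 0 0 0 0 0;0 0 0 0 0 0 0;0 0 0 0 0 0 0;0 0 0 0 0 0 0")

```text
time_s: 13.82
eef_pos: [0.6151, 0.1483, 0.0691]
eef_rot: [0.002, 0.209, 0.978, 0.0]
wrist_force: [0.6, -0.3, 7.0]
opening: 0.715
grasp_force: 67.4
```

Run:
```python
from h import *
go([.4387,-.272,.2],np.radians(15.2))
```

```text
p [0.6151 0.1483 0.0691] toolyaw 1.149 z [ 0.003 -0.    -1.   ] shift mm [ -11.6 -455.5 -131.5]
wz (tool) 0.884 (alt 4.025 -2.258 ) q6 -1.099
```

>>> servo_tool(commands="0 0 0 0 0 -15 0;0 0 0 0 0 -45 0;0 0 0 0 -35 -40 0;0 0 0 -2 -50 0 0;0 0 0 -2 -50 0 0")

```text
time_s: 14.45
eef_pos: [0.5616, 0.0226, 0.1686]
eef_rot: [0.001, 0.209, 0.978, 0.0]
wrist_force: [0.5, -0.6, -0.7]
opening: 0.71
grasp_force: 66.7
```

>>> servo_tool(commands="0 0 0 -1 -55 0 0;0 0 0 -2 -55 0 0;0 0 0 -1 -55 0 0;0 0 0 -2 -55 0 0;0 0 0 -1 -50 0 0")

```text
time_s: 15.08
eef_pos: [0.4569, -0.2272, 0.1679]
eef_rot: [0.0, 0.209, 0.978, -0.0]
wrist_force: [-0.0, -0.5, -0.8]
opening: 0.712
grasp_force: 66.7
```

>>> servo_tool(commands="0 0 0 0 -40 0 0;0 0 -0.1 0 -10 0 0;0 0 -0.17 0 0 0 0;0 0 -0.17 0 0 0 0;0 0 -0.17 0 0 0 0")

```text
time_s: 15.7
eef_pos: [0.4372, -0.2711, 0.1676]
eef_rot: [0.0, -0.097, 0.995, 0.0]
wrist_force: [0.0, 0.6, -1.1]
opening: 0.716
grasp_force: 66.6
```

>>> servo_tool(commands="0 0 -0.07 0 0 0 0;0 0 0 0 0 0 0")

```text
time_s: 15.95
eef_pos: [0.4373, -0.2711, 0.1675]
eef_rot: [0.0, -0.128, 0.992, 0.0]
wrist_force: [0.1, 0.2, -2.4]
opening: 0.717
grasp_force: 66.6
```

Run:
```python
from h import *
c=calibration("wrist");im=camera("wrist");cv2.imwrite("pics/w7.png",im)
go([.4387,-.272,.0221],np.radians(15.2)+np.pi/2);rim(c,im,np.array([.4387,-.272]),.08)
```

```text
p [ 0.4373 -0.2712  0.1675] toolyaw 1.828 z [ 0. -0. -1.] shift mm [ -1.1  -1.1 145.4]
wz (tool) -0.009 (alt 3.133 -3.15 ) q6 -2.614
rect 993 [ 416.7 -279.1] [44.7 86.5] deg 14.8
circle [ 428.9 -275.7] r 41.5
```

>>> servo_tool(commands="0 0 0 0 -2 40 0;0 0 0 0 0 50 0;0 0 0 0 0 30 0;0 0 0 0 0 0 0;0 0 0 0 0 0 0")

```text
time_s: 16.62
eef_pos: [0.4387, -0.274, 0.0485]
eef_rot: [0.001, -0.128, 0.992, -0.001]
wrist_force: [0.9, -0.4, -1.0]
opening: 0.717
grasp_force: 66.5
```

Run:
```python
from h import *
c=calibration("wrist");im=camera("wrist");cv2.imwrite("pics/w8.png",im)
go([.4376,-.273,.0221],np.radians(15)+np.pi/2);rim(c,im,np.array([.4387,-.272]),.08)
```

```text
p [ 0.439  -0.2743  0.0489] toolyaw 1.829 z [ 0.002 -0.002 -1.   ] shift mm [ 1.1  1.6 26.8]
wz (tool) -0.004 (alt 3.138 -3.146 ) q6 -2.617
rect 2060 [ 409.  -281.3] [28.9 85.7] deg 14.8
circle [ 434.4 -274.5] r 45.6
```

View pics/w8.png

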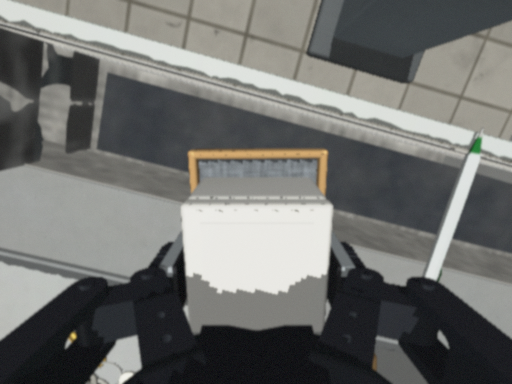

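The white box is square over its holder (rim front edge (190..326,153), aligned). Lower.

>>> servo_tool(commands="0 0 0 1 0 12 0;0 0 0 0 0 8 0;0 0 0 0 0 5 0;0 0 0 0 0 3 0;0 0 0 0 0 0 0")

```text
time_s: 17.3
eef_pos: [0.4366, -0.2733, 0.022]
eef_rot: [-0.001, -0.129, 0.992, 0.001]
wrist_force: [-13.2, 8.8, 35.5]
opening: 0.712
grasp_force: 70.9
```

>>> servo_tool(commands="0 0 0 0 0 0 0")

```text
time_s: 17.42
eef_pos: [0.4366, -0.2734, 0.022]
eef_rot: [-0.001, -0.129, 0.992, 0.001]
wrist_force: [-13.5, 9.4, 34.7]
opening: 0.717
grasp_force: 70.9
```

>>> servo_tool(commands="0 0 0 0 0 0 1;0 0 0 0 0 0 1;0 0 0 0 0 -30 1;0 0 0.1 0 0 -50 1;0 0 0.17 0 0 -50 1")

```text
time_s: 18.05
eef_pos: [0.4366, -0.2732, 0.1498]
eef_rot: [-0.001, 0.008, 1.0, 0.001]
wrist_force: [0.6, -0.2, -0.0]
opening: 0.999
grasp_force: 0.0
```

>>> servo_tool(commands="0 0 0.17 0 0 -30 1;0 0 0.18 0 0 0 1;0 0 0 0 0 0 1")

```text
time_s: 18.42
eef_pos: [0.437, -0.2735, 0.179]
eef_rot: [0.0, 0.179, 0.984, -0.0]
wrist_force: [-0.8, -0.4, 0.5]
opening: 1.0
grasp_force: 0.0
```

Run:
```python
from h import *
go([.6126,.148,.17],1.21);print(get_obs()["time_s"])
```

```text
p [ 0.437  -0.2735  0.179 ] toolyaw 1.211 z [ 0. -0. -1.] shift mm [-15.8 456.4   9. ]
wz (tool) 0.001 (alt 3.142 -3.141 ) q6 -2.0
18.425
```

>>> servo_tool(commands="0 0 0 -2 30 0 1;0 0 0 -2 50 0 1;0 0 0 -2 55 0 1;0 0 0 -2 55 0 1;0 0 0 -2 55 0 1")

```text
time_s: 19.05
eef_pos: [0.533, -0.0461, 0.1781]
eef_rot: [-0.001, 0.178, 0.984, 0.0]
wrist_force: [1.1, 0.2, 0.7]
opening: 1.0
grasp_force: 0.0
```

>>> servo_tool(commands="0 0 0 -2 55 0 1;0 0 0 -2 55 0 1;0 0 0 -2 50 0 1;0 0 0 0 35 0 1;0 0 0 0 16 0 1")

```text
time_s: 19.68
eef_pos: [0.613, 0.149, 0.1777]
eef_rot: [-0.001, 0.177, 0.984, -0.0]
wrist_force: [-0.6, -0.5, -1.4]
opening: 0.996
grasp_force: 0.0
```

>>> servo_tool(commands="0 0 0 0 0 0 1;0 0 0 0 0 0 1")

```text
time_s: 19.92
eef_pos: [0.6129, 0.146, 0.1787]
eef_rot: [-0.0, 0.18, 0.984, -0.0]
wrist_force: [-0.3, 0.0, 0.4]
opening: 1.001
grasp_force: 0.0
```

```bash
cat > ob.py <<'E'
from h import *
c=calibration("wrist");im=camera("wrist");cv2.imwrite("pics/w9.png",im)
m=cv2.inRange(cv2.cvtColor(im,cv2.COLOR_BGR2HSV),(8,70,60),(25,200,255))
n,l,s,cc=cv2.connectedComponentsWithStats(m)
u,v=proj(c,[.6126,.148,.05]);k=l[int(v),int(u)];print(u,v,k,s[k])
C=max(cv2.findContours((l==k).astype(np.uint8),0,1)[0],key=cv2.contourArea).reshape(-1,2)
P=np.array([unproj(c,a,b,.05)[:2] for a,b in C],np.float32)*1000
r=cv2.minAreaRect(P);print(r)
go([r[0][0]/1000,r[0][1]/1000,.017],1.21)
E
python3 ob.py
```

```text
258.27353911989843 182.40377501739738 3 [  152    48   360   295 32320]
((683.8527221679688, 184.5484161376953), (379.0447692871094, 261.3709716796875), 84.05767059326172)
p [0.613  0.1459 0.1789] toolyaw 1.208 z [-0.001 -0.    -1.   ] shift mm [-52.6  61.4 161.8]
wz (tool) -0.002 (alt 3.14 -3.143 ) q6 -1.162
```

Run:
```python
from h import *
c=calibration("wrist");im=cv2.imread("pics/w9.png");p,r=tool()
hsv=cv2.cvtColor(im,cv2.COLOR_BGR2HSV);m=cv2.inRange(hsv,(8,70,60),(25,200,255))
vv,uu=np.nonzero(m);Q=r.inv().apply(np.array([unproj(c,a,b,.05) for a,b in zip(uu,vv)])-p)*1000
for x in range(-80,75,10):
    q=Q[(abs(Q[:,0]-x)<2)&(abs(Q[:,1])<60)];print(x,len(q),np.percentile(q[:,1],[1,99]).round(1) if len(q)>5 else "")
for y in(-20,0,20):
    q=Q[(abs(Q[:,1]-y)<2)&(abs(Q[:,0])<120)];print(y,q[:,0].min().round(1),q[:,0].max().round(1))
```

```text
-80 472 [-58.2  58.6]
-70 387 [-58.8  59. ]
-60 314 [-51.2  59.3]
-50 312 [-31.8  59. ]
-40 239 [-30.6  36.5]
-30 376 [-30.6  58.8]
-20 288 [-31.   59.1]
-10 261 [-30.7  30.1]
0 264 [-30.4  30.8]
10 269 [-30.1  31.4]
20 272 [-30.7  31.1]
30 276 [-30.4  31.7]
40 276 [-30.1  31.4]
50 350 [-29.8  31.9]
60 83 [-27.1  24.7]
70 0 
-20 -118.8 59.7
0 -114.0 59.7
20 -109.2 58.8
```

>>> servo_tool(commands="0 0 0 0 0 40 1;0 0 0 0 0 50 1;0 0 0 0 0 45 1;0 0 0 -1 0 26 1;0 0 0 0 0 0 1")

```text
time_s: 20.6
eef_pos: [0.6121, 0.1456, 0.0158]
eef_rot: [-0.002, 0.181, 0.984, -0.001]
wrist_force: [0.4, -0.6, -0.2]
opening: 1.001
grasp_force: 0.0
```

>>> servo_tool(commands="0 0 0 0 0 0 0.5;0 0 0 0 0 0 0;0 0 0 0 0 0 0;0 0 0 0 0 0 0;0 0 0 0 0 0 0")

```text
time_s: 21.22
eef_pos: [0.616, 0.1467, 0.0204]
eef_rot: [0.002, 0.18, 0.984, 0.0]
wrist_force: [0.3, -2.3, 8.2]
opening: 0.74
grasp_force: 69.2
```

Run:
```python
from h import *
go([.601,-.172,.2],np.radians(20.5)+np.pi/2)
```

```text
p [0.616  0.1467 0.0204] toolyaw 1.209 z [ 0.004 -0.    -1.   ] shift mm [ -99.5 -303.2 -179.5]
wz (tool) -0.72 (alt 2.422 -3.861 ) q6 -1.162
```

>>> servo_tool(commands="0 0 0 0 0 -15 0;0 0 0 0 0 -50 0;0 0 0 0 0 -60 0;0 0 0 -10 -30 -25 0;0 0 0 -16 -50 0 0")

```text
time_s: 21.85
eef_pos: [0.6119, 0.0637, 0.1725]
eef_rot: [0.003, 0.178, 0.984, 0.001]
wrist_force: [0.0, -0.9, -3.9]
opening: 0.738
grasp_force: 68.1
```

>>> servo_tool(commands="0 0 0 -18 -55 0 0;0 0 0 -18 -55 0 0;0 0 0 -18 -55 0 0;0 0 0 -14 -40 0 0;0 0 0 -5 -18 0 0")

```text
time_s: 22.48
eef_pos: [0.599, -0.1737, 0.1685]
eef_rot: [-0.0, 0.181, 0.983, -0.0]
wrist_force: [0.6, -0.3, -4.7]
opening: 0.737
grasp_force: 67.9
```

>>> servo_tool(commands="0 0 -0.12 0 0 0 0;0 0 -0.18 0 0 0 0;0 0 -0.18 0 0 0 0;0 0 -0.18 0 0 0 0;0 0 -0.06 0 0 0 0")

```text
time_s: 23.1
eef_pos: [0.5994, -0.1701, 0.1683]
eef_rot: [-0.0, -0.18, 0.984, 0.0]
wrist_force: [-0.5, 0.4, -3.7]
opening: 0.739
grasp_force: 68.0
```

>>> servo_tool(commands="0 0 0 0 0 0 0;0 0 0 0 0 0 0")

```text
time_s: 23.35
eef_pos: [0.5995, -0.1708, 0.1682]
eef_rot: [-0.0, -0.178, 0.984, 0.0]
wrist_force: [-0.6, -0.2, -3.9]
opening: 0.737
grasp_force: 68.0
```

Run:
```python
from h import *
c=calibration("wrist");im=camera("wrist");cv2.imwrite("pics/w10.png",im)
go([.601,-.172,.0234],np.radians(20.5)+np.pi/2);rim(c,im,np.array([.58,-.18]),.09)
# front arc from older views
for f in():pass
p,r=tool();m=cv2.inRange(cv2.cvtColor(im,cv2.COLOR_BGR2HSV),(8,70,90),(25,190,255))
vv,uu=np.nonzero(m);Q=r.inv().apply(np.array([unproj(c,a,b,.011) for a,b in zip(uu,vv)])-p)*1000
for x in range(-60,80,10):
    q=Q[(abs(Q[:,0]-x)<1.5)&(abs(Q[:,1])<60)];print(x,len(q),np.percentile(q[:,1],[1,99]).round(1) if len(q)>5 else "")
for y in(-30,-15,0,15,30):
    q=Q[(abs(Q[:,1]-y)<2)&(Q[:,0]>40)&(Q[:,0]<120)];print(y,len(q),q[:,0].min().round(1),q[:,0].max().round(1))
```

```text
p [ 0.5995 -0.1709  0.1682] toolyaw 1.929 z [-0.  0. -1.] shift mm [ -1.   -1.5 144.8]
wz (tool) -0.0 (alt 3.142 -3.142 ) q6 -2.396
rect 16618 [ 599.6 -170.1] [135.2 165.6] deg 20.5
circle [ 595.7 -172.5] r 55.3
-60 330 [-58.1  58.5]
-50 222 [-58.6  58. ]
-40 336 [-58.2  58.6]
-30 339 [-58.7  58.1]
-20 342 [-58.2  58.6]
-10 345 [-58.8  58.1]
0 232 [-58.2  58.6]
10 351 [-58.8  58.1]
20 354 [-58.2  58.6]
30 358 [-58.7  58.5]
40 360 [-58.2  58.5]
50 365 [-58.6  58.9]
60 36 [-48.3  37.9]
70 0 
-30 82 40.3 66.3
-15 82 40.3 66.3
0 80 40.3 66.3
15 80 40.3 66.3
30 82 40.3 66.3
```

View pics/w10.png

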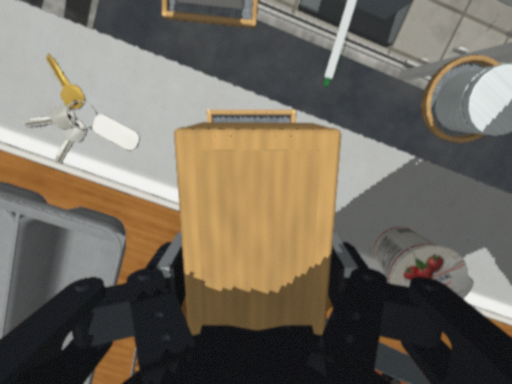

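The oblong box hangs aligned above its holder; visible rim front edge spans (208..297,110), box front edge near v≈127–150.

Run:
```python
from h import *
c=calibration("wrist");p,r=tool();f=lambda X:(r.inv().apply(X-p)*1000).round(1)
print("cam",f(-np.array(c["R"]).T@c["t"]))
for v in(128,150):print(v,f(unproj(c,258,v,.198)),f(unproj(c,258,v,.148)))
for u in(208,297):print(u,f(unproj(c,u,110,.011)))
print("box sides top",f(unproj(c,178,152,.198)),f(unproj(c,338,152,.198)))
im=cv2.imread("pics/w10.png");print(im[100:160,258].mean(1).round().astype(int).tolist())
print(im[112,200:305].astype(int).tolist()[::2])
```

```text
cam [  68.4   -0.4 -141.5]
128 [ 61.2   0.3 -29.8] [58.   0.6 20.2]
150 [ 53.1   0.3 -29.8] [46.2  0.6 20.2]
208 [ 66.3 -47.2 157.2]
297 [ 66.3  39.4 157.2]
box sides top [ 52.3 -29.9 -29.8] [ 52.3  30.6 -29.8]
[188, 188, 189, 188, 190, 189, 189, 189, 185, 177, 169, 163, 158, 144, 114, 88, 89, 107, 124, 130, 125, 118, 108, 99, 92, 91, 95, 98, 112, 129, 141, 148, 152, 154, 157, 157, 158, 159, 157, 157, 156, 157, 156, 157, 157, 157, 157, 157, 155, 152, 149, 148, 146, 144, 146, 144, 142, 142, 143, 143]
[[184, 187, 186], [185, 190, 189], [182, 188, 186], [152, 173, 188], [125, 185, 220], [121, 180, 218], [107, 160, 201], [109, 163, 203], [108, 163, 202], [108, 162, 202], [110, 162, 201], [107, 161, 201], [107, 161, 201], [106, 161, 200], [109, 162, 201], [105, 158, 196], [103, 156, 194], [108, 163, 203], [108, 164, 204], [109, 163, 203], [108, 162, 202], [109, 163, 203], [108, 162, 202], [109, 163, 202], [108, 164, 203], [110, 164, 204], [107, 162, 202], [106, 157, 196], [105, 157, 196], [109, 163, 203], [112, 165, 205], [110, 163, 203], [108, 162, 201], [102, 154, 191], [111, 163, 205], [109, 163, 203], [105, 154, 193], [110, 163, 204], [110, 163, 205], [110, 163, 204], [109, 163, 203], [110, 166, 205], [112, 167, 207], [109, 164, 205], [114, 168, 207], [111, 166, 207], [120, 182, 220], [134, 195, 224], [150, 167, 177], [182, 185, 182], [168, 170, 168], [156, 160, 156], [135, 137, 134]]
```

>>> servo_tool(commands="0 0 0 -5 -4 30 0;0 0 0 0 0 45 0;0 0 0 0 0 35 0;0 0 0 0 0 0 0;0 0 0 0 0 0 0")

```text
time_s: 24.02
eef_pos: [0.6067, -0.1739, 0.0597]
eef_rot: [0.001, -0.178, 0.984, -0.001]
wrist_force: [0.4, 0.2, -2.4]
opening: 0.734
grasp_force: 67.8
```

Run:
```python
from h import *
c=calibration("wrist");im=camera("wrist");cv2.imwrite("pics/w11.png",im)
p,r=tool();f=lambda X:(r.inv().apply(X-p)*1000).round(1);go([.603,-.174,.0234])
zt=p[2]-.0204+.05
m=cv2.inRange(cv2.cvtColor(im,cv2.COLOR_BGR2HSV),(8,70,90),(25,190,255));cols=m[:,258]
print("rows",np.nonzero(cols)[0][:60].tolist())
v0=np.nonzero(cols)[0][0];row=np.nonzero(m[v0+2,150:370])[0]+150;print(v0,row.min(),row.max())
print(f(unproj(c,258,v0,.011)),f(unproj(c,row.min(),v0+2,.011)),f(unproj(c,row.max()+1,v0+2,.011)))
g=im[:,258].mean(1).astype(int);print(g[v0-2:v0+60].tolist())
for v in range(v0+10,v0+50,5):print(v,f(unproj(c,258,v,zt))[0],end=" ")
```

```text
p [ 0.6072 -0.1741  0.0604] toolyaw 1.929 z [ 0.003 -0.002 -1.   ] shift mm [ 4.   1.7 37. ]
rows [101, 102, 103, 104, 105, 106, 107, 108, 109, 123, 124, 125, 126, 127, 128, 129, 130, 131, 132, 133, 134, 135, 136, 137, 138, 139, 140, 141, 142, 143, 144, 145, 146, 147, 148, 149, 150, 151, 152, 153, 154, 155, 156, 157, 158, 159, 160, 161, 162, 163, 164, 165, 166, 167, 168, 169, 170, 171, 172, 173]
101 187 326
[72.9  1.3 49.2] [ 71.7 -42.4  49.3] [71.7 43.7 49.1]
[166, 153, 141, 142, 148, 149, 145, 136, 124, 102, 78, 65, 65, 80, 97, 113, 120, 123, 122, 122, 116, 116, 109, 99, 89, 83, 84, 84, 87, 100, 117, 129, 135, 138, 138, 139, 131, 129, 136, 143, 142, 142, 142, 140, 142, 142, 144, 142, 143, 142, 136, 134, 133, 130, 133, 128, 130, 129, 130, 130, 131, 127]
111 67.7 116 65.9 121 64.1 126 62.4 131 60.5 136 58.7 141 56.9 146 55.0
```

>>> servo_tool(commands="0 0 0 0 0 15 0;0 0 0 0 0 10 0;0 0 0 0 0 6 0;0 0 0 0 0 3 0;0 0 0 0 0 0 0")

```text
time_s: 24.7
eef_pos: [0.6058, -0.1735, 0.0241]
eef_rot: [0.0, -0.178, 0.984, -0.0]
wrist_force: [-0.0, -0.0, -3.2]
opening: 0.735
grasp_force: 68.1
```

>>> servo_tool(commands="0 0 0 0 0 2 0;0 0 0 0 0 0 0")

```text
time_s: 24.95
eef_pos: [0.6061, -0.1737, 0.0235]
eef_rot: [0.0, -0.178, 0.984, -0.0]
wrist_force: [-2.7, 1.2, 5.3]
opening: 0.739
grasp_force: 68.8
```

>>> servo_tool(commands="0 0 0 0 0 0 1;0 0 0 0 0 0 1;0 0 0 0 0 -20 1;0 0 0 0 0 -50 1;0 0 0 0 0 -60 1")

```text
time_s: 25.58
eef_pos: [0.6051, -0.1732, 0.1538]
eef_rot: [-0.001, -0.178, 0.984, 0.0]
wrist_force: [-0.0, -1.2, 1.0]
opening: 1.004
grasp_force: 0.0
```

>>> servo_tool(commands="0 0 0 0 0 -30 1;0 0 0 0 0 0 1")

```text
time_s: 25.82
eef_pos: [0.608, -0.1745, 0.1875]
eef_rot: [0.003, -0.178, 0.984, -0.003]
wrist_force: [0.3, -0.4, 1.2]
opening: 1.002
grasp_force: 0.0
```

Run:
```python
from h import *
c=calibration("wrist");im=camera("wrist");p,r=tool()
m=cv2.inRange(cv2.cvtColor(im,cv2.COLOR_BGR2HSV),(8,70,90),(25,190,255));vv,uu=np.nonzero(m)
for z in(.011,.053):
    Q=r.inv().apply(np.array([unproj(c,a,b,z) for a,b in zip(uu,vv)])-p)*1000
    for x in(30,45):
        q=np.sort(Q[(abs(Q[:,0]-x)<1)&(abs(Q[:,1])<55)][:,1]);g=np.nonzero(np.diff(q)>2)[0];print(z,x,q[0].round(1),[(q[i].round(1),q[i+1].round(1)) for i in g],q[-1].round(1))
    q=np.sort(Q[(abs(Q[:,1])<2)&(Q[:,0]>20)&(Q[:,0]<110)][:,0]);g=np.nonzero(np.diff(q)>2)[0];print("x",[(q[i].round(1),q[i+1].round(1)) for i in g],q[-1].round(1))
print(get_obs()["time_s"],get_obs()["grasp_force"],p)
```

```text
0.011 30 -42.7 [(np.float64(-38.4), np.float64(-34.2))] 43.8
0.011 45 -42.2 [(np.float64(-37.9), np.float64(-34.8))] 43.2
x [(np.float64(61.6), np.float64(68.6))] 72.5
0.053 30 -37.3 [(np.float64(-33.6), np.float64(-29.9))] 37.1
0.053 45 -36.9 [(np.float64(-33.2), np.float64(-30.4))] 37.4
x [(np.float64(62.4), np.float64(68.5))] 71.9
25.875 0.0 [ 0.60660718 -0.17386725  0.18472231]
```

```bash
python3 -c "
from bench import *
print(hand_in())"
```

```text
the job is handed in; nothing more can be done
None
```

I placed the shaker, tin, square box and oblong box upright in their own holders, never moved the tub or tape roll, and handed the job in at about 26 s of the 104 s allowed; the hand-in returned no verdict.

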